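# Nudge the sauce-cup plate onto its two pins

### The arm

A 7-joint arm with a two-finger parallel gripper is mounted at the origin on the work surface. World frame = base frame: x ahead of the robot, y to its left, z up, the work surface at z = 0. Lengths are in m, angles in rad, forces in N, time in s.
With the tool pointing down it reaches from about 0.425 to 0.925 m from the base axis. Payload 6.8 kg.
Tool frame: the origin (TCP) lies at the very end of the fingers, on their centre line; the grasp point (between the pads) lies r.grasp_offset behind it (r.grasp_offset is the distance from the TCP to the grasp point, in m); z points along the fingers, y is the direction in which the jaws open and shut (so a half turn about z gives the same grasp; the last joint's range is limited). The gripper opens to 85 mm and grips with 20 to 120 N. Pads are 22 mm wide; open, the fingers measure 114 mm over their backs; the gripper's body (76 mm by 85 mm) begins 54 mm behind the grasp point. The pads swing forward as they close: fully open they stand 13 mm farther back than shut.
Start: joints at [1.191, 0.477, 0.022, 1.555, -0.011, 1.109, -0.083], TCP at [0.181, -0.65, 0.198] pointing down, gripper open.
Joint ranges: [-2.96, 2.96], [-0.34, 2.1], [-1.41, 1.46], [0.24, 2.44], [-1.37, 4.51], [0.17, 1.92], [-2.96, 2.96]. Speed limits (rad/s): [2.39, 2.39, 3.14, 3.14, 3.14, 3.14, 3.14].

### API

Orientations are given as a rotation vector (axis times angle).
In Python, from bench import r gives the robot as it stands.
- The arm moves only by the shell command python3 -m jog 'ROWS' [FORCE]. ROWS is JSON, one flat list of numbers, 7 for each row, row after row: the turn, a rotation vector about the tool's x, y, z normalised to -1 to 1, where 1 is 180 degrees, then the shift along the tool's x, y, z normalised to -1 to 1, where 1 is 200 mm, then the opening, from 0 (shut) to 1 (fully open). In form: [wx, wy, wz, x, y, z, hand, wx, wy, wz, x, y, z, hand, ...]. A call has 1 to 12 rows; each row is the pose to reach, as a shift and turn from the pose measured when the call began, along the tool's axes at that moment, turning the shorter way round; what a row does not reach only later rows make up. A row lasts 1/10 s, in which the tool goes at most 50 mm and 8.59 degrees, less where a joint would pass 70% of its speed; a pose out of reach is approached as far as the arm can. A call with a number of a shift or a turn outside -1 to 1 is refused whole. A call with a gripper value outside its range is refused whole. The fingers move at their own pace and stop on an object; FORCE is the grip in N (left out, the last holds). Time passes only in rows, so rows that repeat a pose let the fingers close. It gives the time, the measured TCP pose, the force and the opening at its end, in the units of the state.
- r.get_obs(): the state, without advancing time (a new reading comes with each control period).
- r.grab_frame(name): name is "scene" or "top" or "wrist"; returns the picture (384x512x3 uint8, red, green, blue); there is no depth.
- r.calibration(name): a dict with "K" (3x3 intrinsics, pixels), "dist_coeffs" ([k1, k2, p1, p2, k3] as OpenCV has them; the pictures are not rectified), "origin" and "rotation" of the camera in the world; the wrist camera has in their place "T_tool_cam" (4x4, takes a point from camera to tool coordinates, whose origin is the TCP and whose axes are the flange's). Camera axes: x right, y up, looking along -z (the intrinsics and any distortion apply to the point x, -y, -z); pixel columns grow to the right and rows downward; lengths in m; the calibration is good to about 2 mm. A picture is of the moment at which its call begins: read the wrist's pose just before it. calibration takes no time and is no camera call.
- r.hand_in(): hands the job in, once; it reports no verdict.
The state is a dict: "clock": time; "joints": joint angles; "qvel": joint speeds; "tau": joint torques, N m; "tcp_pos": TCP position; "orientation": TCP orientation; "contact_force": force on the tool from outside, world axes, zero at the start; "moment": the same for the moment, N m; "grip_width": finger opening in m.
Only numpy, scipy, OpenCV 4.12 (cv2) and the standard library are available. Lean on these libraries where they do the work, as an engineer would, in place of code of your own. Each camera call takes 0.05 s, during which the arm holds its last target.

### The job

The cup plate of the sauce-portioning stand has been left askew, riding on top of the stand's two locating pins. Push it along with your fingertips, without picking it up, until both of its small holes drop over the two pins and it lies flat on the stand, then take your fingers away. Leave the cups and the other things around it where they are.

Things in the scene. Friction and masses are not known exactly. Their poses are not given: they have to be found in the camera images.
- stand: Fixed low grey stand. Origin on the table, under the centre of where the plate sits when seated; x to the back ledge, y to the left seen from the front. Flat deck 40 mm above the table, x = -115 to +76 mm, y = -190 to +190 mm; behind the ledge a shelf, also 40 mm high, to x = +185 mm, with two cups and a tub on it.
- ledge (a point): Middle of the front upper edge of the stand's upright back ledge, at x = +76 mm in the stand's frame. The ledge is 360 mm long along y, its top 66 mm above the table. It is a straight stop for the plate's back edge: a plate lying against it needs only to be slid along it for the holes to meet the pins.
- plate: Loose aluminium plate, about 0.6 kg, 150 (x) by 200 (y) by 5 mm; rim 4 mm thick on the front (-x) and side edges, to 20 mm above the underside, none at the back; 3 low cup seats. Origin: centre of the underside, z up. Seated: frame 40 mm above the stand's, same yaw, back edge 1 mm off the ledge. At the start up to 22 mm too near, 40 mm aside, turned 9 deg, tilted 5 deg. Slides with under 10 N.
- hole_left (a point): Centre, at the plate's upper face, of the plate's left hole: 15 mm in diameter, right through; at x = +20, y = +45 mm in the plate's frame.
- hole_right (a point): The same for the right hole, at x = +20, y = -45 mm in the plate's frame.
- pin_left (a point): Top of the stand's left pin: 10 mm in diameter with a tapered tip, 8 mm high above the deck (its top 48 mm above the table); at x = +20, y = +45 mm in the stand's frame.
- pin_right (a point): The same for the right pin, at x = +20, y = -45 mm in the stand's frame.
- cup_a: White sauce cup, 64 mm across, 45 mm tall, on the shelf behind the ledge, left. Origin at the centre of its underside. To be left alone.
- cup_b: White sauce cup, 64 mm across, 45 mm tall, on the shelf behind the ledge, right. Origin at the centre of its underside. To be left alone.
- lid_tub: White tub, 56 mm across, 30 mm tall, on the shelf behind the ledge, middle. Origin at the centre of its underside. To be left alone.
- side_cup: Blue sauce cup, 64 mm across, 45 mm tall, on the table to the right of the stand. Origin at the centre of its underside. To be left alone.
- coffee: Takeaway cup, 82 mm across, 112 mm tall, on the table at the far left. Origin at the centre of its underside. To be left alone.
- spoon: Spoon lying on the table at the near right. Origin at the centre of its underside. To be left alone.
- bowl_stack: Stack of small bowls, 92 mm across, 100 mm tall, on the table to the left. Origin at the centre of its underside. To be left alone.

How it is judged:
By the outcome, as a careful person would: the job done as asked, in the order asked, and still so for the second after the job is handed in, with the robot touching nothing.
It also fails if it takes over 58 s, if anything falls off the work surface, if the arm or the gripper's body presses on something with over 40 N, if the wrist force passes 120 N, or if a joint passes its speed limit or range.

## Working session

There is one attempt and no reset: what is moved stays moved. The work goes in short steps, Python scripts to look and compute and a shell command to move; the robot and the scene stay as the last step left them, time stands still between calls to the robot, and variables do not carry over. Pictures are saved under pics/ and viewed, and the job is handed in when it is done.

```bash
ls; mkdir -p pics
python3 - <<'E'
from bench import r
import cv2
print({k:(v if not hasattr(v,'round') else v) for k,v in r.get_obs().items()}, r.grasp_offset)
for n in ("scene","top"):
    im=r.grab_frame(n); cv2.imwrite(f"pics/{n}0.png",im[:,:,::-1])
    c=r.calibration(n); print(n,c)
print(r.calibration("wrist"))
E
```

```text
pics
{'clock': 0.0, 'joints': array([ 1.19092622,  0.47779359,  0.02233114,  1.55644673, -0.01148208,
        1.10929108, -0.08308688]), 'qvel': array([ 0.00027394,  0.00140961,  0.00100361, -0.00168212,  0.00172204,
       -0.00120812,  0.00022373]), 'tau': array([ 6.37254789e-05, -5.96442676e+01,  1.60787601e+00, -2.81192869e+01,
        1.24252687e-02,  9.32182797e-03,  1.18242457e-05]), 'tcp_pos': array([ 0.18100249, -0.64960683,  0.19663197]), 'orientation': array([-3.11087023e+00, -4.25421796e-01,  6.11558086e-04]), 'contact_force': array([-0.35024279, -0.54878141, -0.58998748]), 'moment': array([0.02489672, 0.00744769, 0.03118847]), 'grip_width': 0.08504633559777605} 0.0187
scene {'K': array([[490.40875797,   0.        , 249.95051755],
       [  0.        , 490.40875797, 191.4313941 ],
       [  0.        ,   0.        ,   1.        ]]), 'dist_coeffs': array([-0.19505075,  0.        ,  0.        ,  0.        ,  0.        ]), 'origin': array([1.47150835, 0.53723731, 1.25695561]), 'rotation': array([0.46726642, 0.78334278, 1.99432395])}
top {'K': array([[384.59604274,   0.      
[... 235 characters left out ...]
60405, -0.00390906,  1.11364413]), 'rotation': array([ 0.03599219, -0.04548311, -1.54376617])}
{'K': array([[275.49792549,   0.        , 254.65169306],
       [  0.        , 275.49792549, 193.94508091],
       [  0.        ,   0.        ,   1.        ]]), 'dist_coeffs': array([-0.02247899,  0.        ,  0.        ,  0.        ,  0.        ]), 'T_tool_cam': array([[-3.47401335e-04,  9.54538289e-01,  2.98088133e-01,
         7.56668138e-02],
       [ 9.99999895e-01,  2.42096483e-04,  3.90189756e-04,
        -6.65823297e-04],
       [ 3.00284974e-04,  2.98088237e-01, -9.54538272e-01,
        -1.75596821e-01],
       [ 0.00000000e+00,  0.00000000e+00,  0.00000000e+00,
         1.00000000e+00]])}
```

View pics/scene0.png

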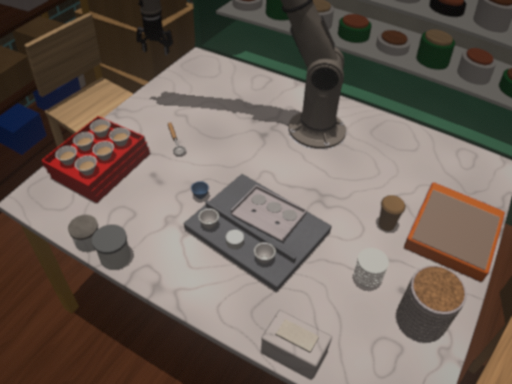

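View pics/top0.png

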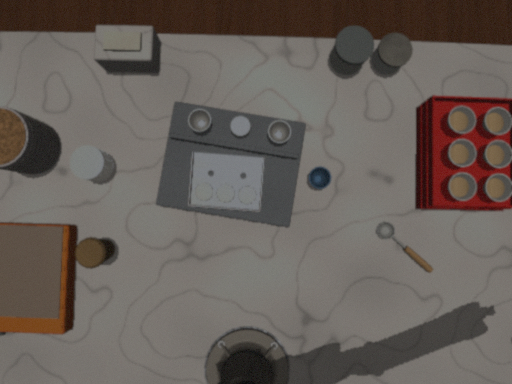

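The top view shows the grey stand at about (158–305, 103–225) and the plate on it at about (188–265, 150–212). Its two holes are near (211,173) and (243,176). I'll measure these next.

```bash
cat > h.py <<'E'
import numpy as np, cv2
from scipy.spatial.transform import Rotation as R
from bench import r
def cam(n,obs=None):
    c=r.calibration(n)
    if n=="wrist":
        T=np.array(c["T_tool_cam"]); Rt=R.from_rotvec(obs["orientation"]).as_matrix()
        return c["K"],c["dist_coeffs"],Rt@T[:3,3]+obs["tcp_pos"],Rt@T[:3,:3]
    return c["K"],c["dist_coeffs"],np.array(c["origin"]),R.from_rotvec(c["rotation"]).as_matrix()
def ray(n,px,obs=None):
    K,d,o,Rm=cam(n,obs)
    u=cv2.undistortPoints(np.array(px,float).reshape(-1,1,2),K,d).reshape(-1,2)
    v=np.c_[u[:,0],-u[:,1],-np.ones(len(u))]@Rm.T
    return o,v
def plane(n,px,z,obs=None):
    o,v=ray(n,px,obs); return o+v*((z-o[2])/v[:,2])[:,None]
def proj(n,P,obs=None):
    K,d,o,Rm=cam(n,obs)
    q=(np.atleast_2d(P)-o)@Rm; q=q*[1,-1,-1]
    return cv2.projectPoints(q.reshape(-1,1,3),np.zeros(3),np.zeros(3),K,d)[0].reshape(-1,2)
def up(im,x0,y0,x1,y1,s,name):
    cv2.imwrite(name,cv2.resize(im[y0:y1,x0:x1,::-1],None,fx=s,fy=s,interpolation=cv2.INTER_CUBIC))
E
python3 - <<'E'
import cv2
im=cv2.imread("pics/top0.png")
cv2.imwrite("pics/topz.png",cv2.resize(im[95:235,150:330],None,fx=4.4,fy=4.2,interpolation=cv2.INTER_CUBIC))
hsv=cv2.cvtColor(im,cv2.COLOR_BGR2HSV)
for p in [(200,180),(230,165),(170,190),(280,180),(230,150),(211,173),(320,200)]: print(p,im[p[1],p[0]])
E
```

```text
(200, 180) [127 125 124]
(230, 165) [133 129 126]
(170, 190) [77 74 73]
(280, 180) [77 75 73]
(230, 150) [71 71 70]
(211, 173) [76 76 73]
(320, 200) [111 118 122]
```

View pics/topz.png

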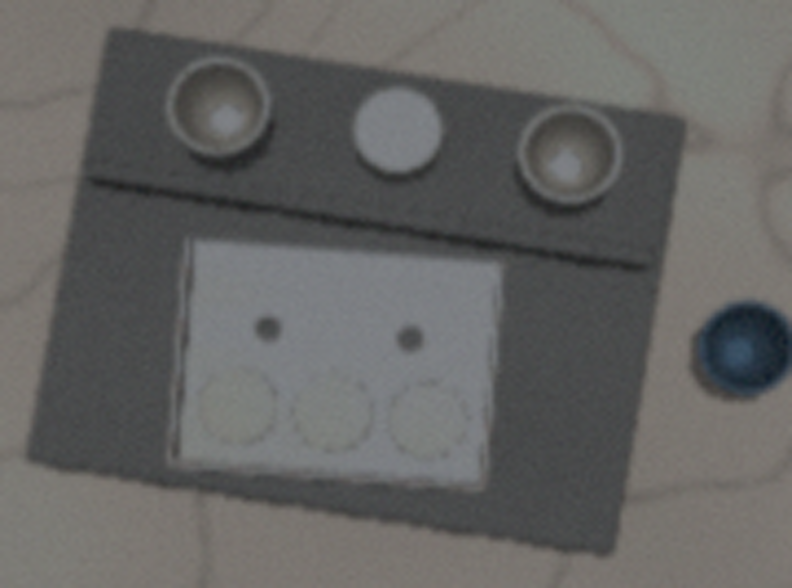

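```bash
cat > meas.py <<'E'
from h import *
def comps(im,lo,hi,box,minA):
    g=im.mean(2); m=((g>lo)&(g<hi)).astype(np.uint8); k=np.zeros_like(m); k[box[1]:box[3],box[0]:box[2]]=1
    return cv2.connectedComponentsWithStats(m*k)
E
python3 - <<'E'
from h import *
im=cv2.imread("pics/top0.png")[:,:,::-1]; g=cv2.GaussianBlur(im,(3,3),0).mean(2)
m=(g<97).astype(np.uint8); k=np.zeros_like(m);k[95:235,150:308]=1; m*=k
m[:, :]=cv2.morphologyEx(m,cv2.MORPH_OPEN,np.ones((3,3)))
n,l,s,c=cv2.connectedComponentsWithStats(m)
i=1+np.argmax(s[1:,4]); print(s[i])
cs,_=cv2.findContours((l==i).astype(np.uint8),cv2.RETR_EXTERNAL,cv2.CHAIN_APPROX_NONE)
ct=max(cs,key=cv2.contourArea)[:,0].astype(float)
P=plane("top",ct,0.04)[:,:2]
rc=cv2.minAreaRect(P.astype(np.float32)); print("rect",rc); print(cv2.boxPoints(rc))
# plate
m=((g>97)).astype(np.uint8);k[:]=0;k[148:215,186:268]=1
n,l,s,c=cv2.connectedComponentsWithStats(m*k); i=1+np.argmax(s[1:,4]); print(s[i])
cs,_=cv2.findContours((l==i).astype(np.uint8),cv2.RETR_EXTERNAL,cv2.CHAIN_APPROX_NONE)
ct=max(cs,key=cv2.contourArea)[:,0].astype(float)
P=plane("top",ct,0.055)[:,:2]
rc=cv2.minAreaRect(P.astype(np.float32)); print("plate",rc); print(cv2.boxPoints(rc))
# holes
for a,b in((211,173),(243,176)):
    w=np.clip(120-g[b-5:b+6,a-5:a+6],0,None); yy,xx=np.mgrid[b-5:b+6,a-5:a+6]
    q=[(w*xx).sum()/w.sum(),(w*yy).sum()/w.sum()]; print(q,plane("top",[q],0.05))
E
```

```text
[  156   102   150   126 10096]
rect ((0.5808507800102234, 0.05803050100803375), (0.38207054138183594, 0.30338233709335327), 82.10274505615234)
[[ 0.40435058 -0.11035107]
 [ 0.7048556  -0.15203492]
 [ 0.757351    0.22641207]
 [ 0.45684594  0.2680959 ]]
[ 189  152   75   59 3776]
plate ((0.5306305885314941, 0.07000096142292023), (0.1993234008550644, 0.14989131689071655), 87.11245727539062)
[[ 0.45075956 -0.02575876]
 [ 0.6004605  -0.03330965]
 [ 0.61050165  0.16576068]
 [ 0.46080065  0.17331158]]
[np.float64(210.44417890064872), np.float64(172.7244793444862)] [[0.55260994 0.11410769 0.05      ]]
[np.float64(242.79650959860382), np.float64(175.2307155322862)] [[0.54804367 0.02412277 0.05      ]]
```

```bash
cat > plan.py <<'E'
from h import *
O=np.array([0.5462,0.0628,0.0]); YAW=np.radians(-7.9)
def S(x,y,z): c,s=np.cos(YAW),np.sin(YAW); return O+[c*x-s*y,s*x+c*y,z]
def toS(p): c,s=np.cos(YAW),np.sin(YAW); d=np.asarray(p)-O; return np.array([c*d[0]+s*d[1],-s*d[0]+c*d[1],d[2]])
def tgt(p,yaw=None,obs=None):
    o=obs or r.get_obs(); Rt=R.from_rotvec(o["orientation"])
    sh=Rt.inv().apply(np.asarray(p)-o["tcp_pos"])/0.2
    y=YAW if yaw is None else yaw
    G=R.from_euler('z',y)*R.from_euler('x',np.pi)
    return np.round(np.r_[(Rt.inv()*G).as_rotvec()/np.pi,sh],4)
E
python3 - <<'E'
from plan import *
o=r.get_obs(); print(R.from_rotvec(o["orientation"]).as_matrix().round(3))
print(tgt([0.36,-0.50,0.22])); print(tgt([0.48,-0.33,0.22]));print(tgt(S(-.118,0,.2)), S(-.118,0,.2))
E
```

```text
[[ 0.963  0.268 -0.001]
 [ 0.268 -0.963  0.002]
 [-0.    -0.002 -1.   ]]
[-5.0000e-04  1.0000e-04  1.3040e-01  1.0628e+00 -4.8070e-01 -1.1570e-01]
[-5.0000e-04  1.0000e-04  1.3040e-01  1.8690e+00 -1.1385e+00 -1.1470e-01]
[-5.0000e-04  1.0000e-04  1.3040e-01  2.1739e+00 -3.1763e+00 -1.1300e-02] [0.42931988 0.07901846 0.2       ]
```

```bash
python3 -m jog '[0,0,0.05,0.3,-0.12,-0.1,1, 0,0,0.09,0.6,-0.25,-0.12,1, 0,0,0.13,0.95,-0.45,-0.12,1, 0,0,0.13,1,-0.7,-0.12,1, 0,0,0.13,1,-0.9,-0.12,1, 0,0,0.13,1,-0.9,-0.12,1]'
python3 - <<'E'
from plan import *
print(tgt([0.48,-0.2,0.2])); print(tgt([0.5,-0.02,0.25]));print(tgt(S(-.07,0,.22)))
E
```

```text
clock: 0.7
tcp_pos: [0.3263, -0.419, 0.2205]
orientation: [-3.132, 0.209, 0.002]
contact_force: [0.0, -0.2, 0.1]
grip_width: 0.0852
[-9.0000e-04  5.0000e-04  1.4000e-03  6.1590e-01 -1.1875e+00  1.0470e-01]
[-9.0000e-04  5.0000e-04  1.4000e-03  5.9490e-01 -2.0935e+00 -1.4280e-01]
[-9.0000e-04  5.0000e-04  1.4000e-03  4.1900e-01 -2.5356e+00  8.7000e-03]
```

```bash
python3 -m jog '[0,0,0,0.2,-0.25,0,1, 0,0,0,0.4,-0.5,0,1, 0,0,0,0.55,-0.75,0,1, 0,0,0,0.6,-1,0,1, 0,0,0,0.6,-1,0,1, 0,0,0,0.6,-1,0,1]'
python3 - <<'E'
from plan import *
print(tgt(S(0.01,0,.2)))
E
```

```text
clock: 1.3
tcp_pos: [0.4749, -0.2302, 0.2206]
orientation: [-3.13, 0.193, 0.001]
contact_force: [-0.1, 0.2, 0.0]
grip_width: 0.0857
[-1.8000e-03  3.0000e-04  4.6000e-03  2.2370e-01 -1.4964e+00  1.1130e-01]
```

```bash
python3 -m jog '[0,0,0,0.05,-0.25,0,1, 0,0,0,0.1,-0.5,0,1, 0,0,0,0.15,-0.75,0,1, 0,0,0,0.2,-1,0,1, 0,0,0,0.2,-1,0,1, 0,0,0,0.2,-1,0,1]'
python3 - <<'E'
from plan import *
print(tgt(S(0.01,0,.2)))
E
```

```text
clock: 1.9
tcp_pos: [0.5393, -0.0347, 0.2214]
orientation: [-3.13, 0.187, 0.002]
contact_force: [-0.8, -0.5, 0.7]
grip_width: 0.0855
[-0.0019  0.0005  0.0059  0.0262 -0.4867  0.1101]
```

```bash
python3 -m jog '[-0.002,0,0.006,0,-0.25,0,1, -0.002,0,0.006,0,-0.49,0.05,1, -0.002,0,0.006,0,-0.49,0.05,1, -0.002,0,0.006,0,-0.49,0.05,1]'
python3 - <<'E'
from plan import *
o=r.get_obs(); im=r.grab_frame("wrist"); cv2.imwrite("pics/w1.png",im[:,:,::-1]); np.save("w1.npy",np.r_[o["tcp_pos"],o["orientation"]])
print(toS(o["tcp_pos"]))
E
```

```text
clock: 2.3
tcp_pos: [0.5506, 0.0612, 0.2114]
orientation: [3.133, -0.217, -0.005]
contact_force: [-0.1, -0.6, -0.4]
grip_width: 0.0854
[ 0.00453304 -0.00101488  0.21137654]
```

View pics/w1.png

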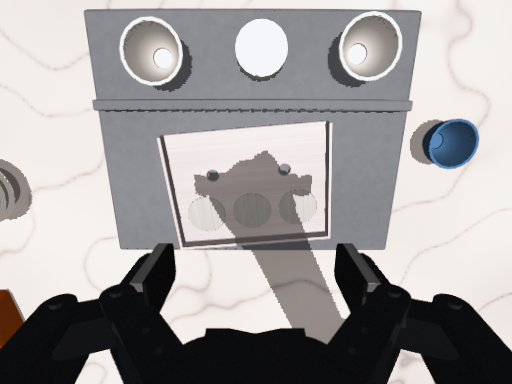

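The wrist view shows the ledge front edge at row ~110, running from column 95 to 411. The stand's front corners are at (119,250) and (387,249), and the holes at (212,175) and (284,169). I'll convert these into the stand frame.

Run:
```python
from plan import *
im=cv2.imread("pics/w1.png")
cv2.imwrite("pics/w1z.png",cv2.resize(im[85:260,80:430],None,fx=2.28,fy=3.4,interpolation=cv2.INTER_CUBIC))
a=np.load("w1.npy"); o=dict(tcp_pos=a[:3],orientation=a[3:])
f=lambda px,z:[toS(p).round(4).tolist() for p in plane("wrist",px,z,o)]
print("deck front corners",f([(119,250),(387,249)],.04))
print("ledge ends",f([(95,109),(411,108)],.066))
print("shelf back",f([(86,11),(420,12)],.04))
print("holes",f([(212.5,175),(284.5,169)],.052))
print("plate back corners",f([(162,137),(329,122)],.0555), "front",f([(182,247),(329,238)],.06))
```

```text
deck front corners [[-0.1121, 0.1918, 0.04], [-0.1111, -0.1885, 0.04]]
ledge ends [[0.0794, 0.1783, 0.066], [0.0802, -0.1762, 0.066]]
shelf back [[0.1838, 0.186, 0.04], [0.1827, -0.1844, 0.04]]
holes [[-0.0003, 0.0518, 0.052], [0.0072, -0.0377, 0.052]]
plate back corners [[0.0469, 0.1092, 0.0555], [0.064, -0.0877, 0.0555]] front [[-0.0964, 0.0957, 0.06], [-0.0834, -0.0983, 0.06]]
```

View pics/w1z.png

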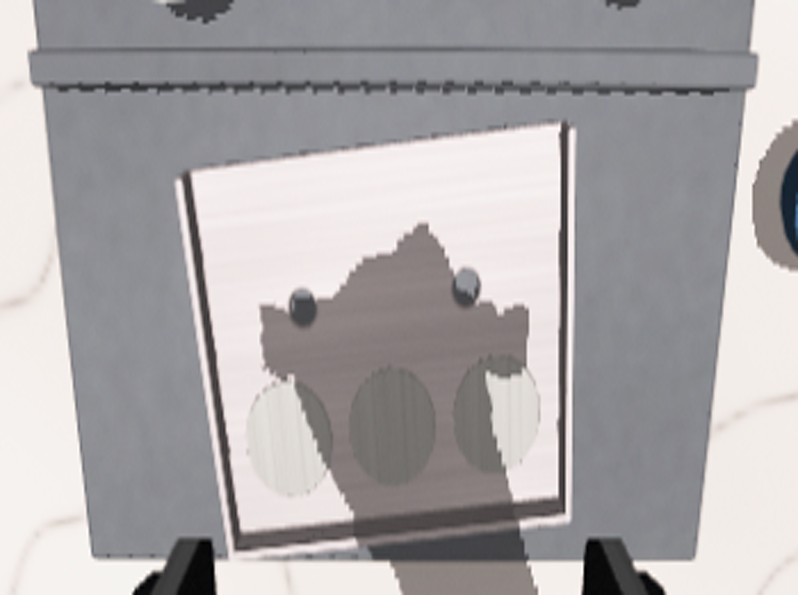

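Run:
```python
from plan import *
print(tgt(S(-0.118,0.003,.21)),tgt(S(-0.118,0.003,.09)))
```

```text
[ 0.0007  0.0007 -0.0009 -0.6148 -0.0253  0.0094] [ 0.0007  0.0007 -0.0009 -0.6134 -0.0266  0.6094]
```

```bash
python3 -m jog '[0,0,0,-0.25,0,0,1, 0,0,0,-0.5,0,0,1, 0,0,0,-0.61,-0.03,0,1, 0,0,0,-0.61,-0.03,0.1,1, 0,0,0,-0.61,-0.03,0.25,1, 0,0,0,-0.61,-0.03,0.45,1, 0,0,0,-0.61,-0.03,0.6,1, 0,0,0,-0.61,-0.03,0.6,1]'
python3 - <<'E'
from plan import *
print(toS(r.get_obs()["tcp_pos"]),tgt(S(-0.118,0.003,.044)))
o=r.get_obs(); im=r.grab_frame("wrist"); cv2.imwrite("pics/w2.png",im[:,:,::-1])
im=r.grab_frame("scene"); up(im,150,130,380,300,3,"pics/s2.png")
E
```

```text
clock: 3.15
tcp_pos: [0.4277, 0.0789, 0.089]
orientation: [3.128, -0.227, -0.015]
contact_force: [-0.2, 0.1, 0.2]
grip_width: 0.0855
[-0.11957038 -0.00030412  0.0889618 ] [ 0.0018  0.0028 -0.0022  0.0097 -0.0178  0.2246]
```

View pics/w2.png

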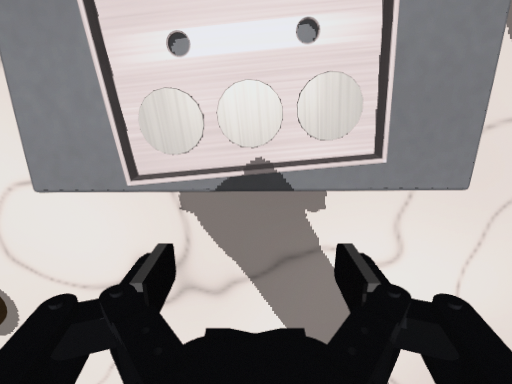

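View pics/s2.png

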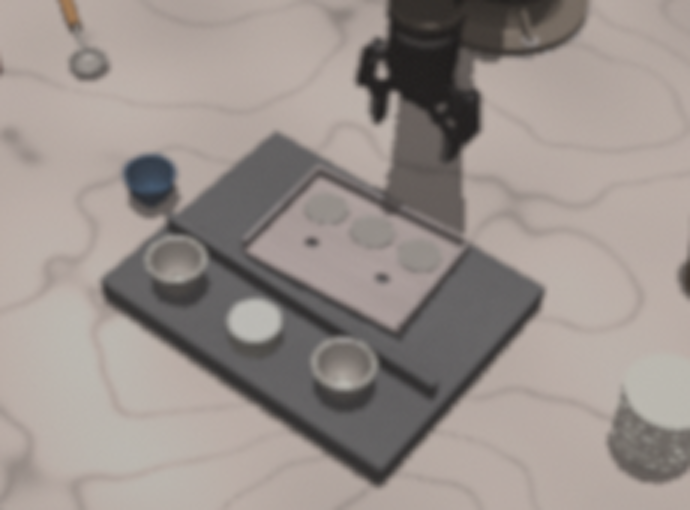

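Run:
```python
from plan import *
o=r.get_obs(); Rt=R.from_rotvec(o["orientation"])
for z in (0,-.013):
  P=[[x,y,z] for x in(.011,-.011) for y in(-.0425,-.0555,.0425)]
  print(z,proj("wrist",Rt.apply(P)+o["tcp_pos"],o).round(0).tolist())
im=cv2.imread("pics/w2.png"); cv2.imwrite("pics/w2z.png",cv2.resize(np.clip(im[230:320,110:230].astype(int)*4,0,255).astype(np.uint8),None,fx=6,fy=6))
```

```text
0 [[193.0, 207.0], [174.0, 207.0], [318.0, 207.0], [195.0, 237.0], [176.0, 237.0], [316.0, 237.0]]
-0.013 [[188.0, 215.0], [168.0, 214.0], [322.0, 214.0], [191.0, 246.0], [171.0, 246.0], [320.0, 246.0]]
```

View pics/w2z.png

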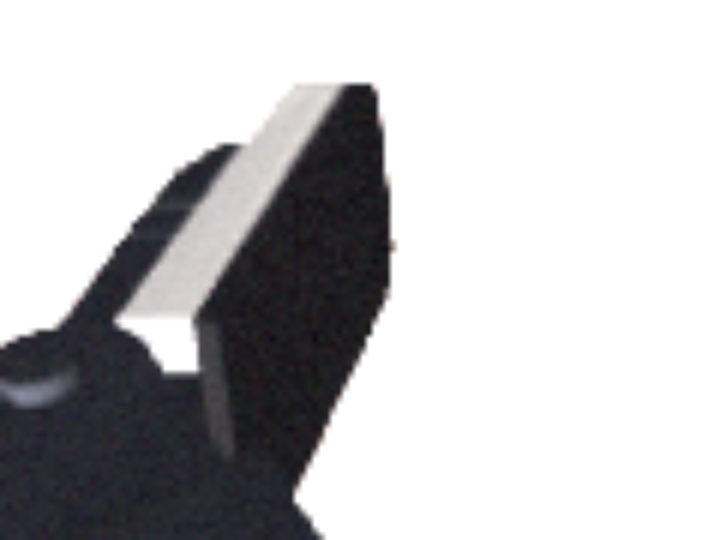

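Run:
```python
from plan import *
o=r.get_obs(); Rt=R.from_rotvec(o["orientation"])
for z in (0,-.013,-.03,-.05,-.07):
  P=[[x,y,z] for x in(.011,-.011) for y in(-.0425,.0425)]
  w=Rt.apply(P)+o["tcp_pos"]
  print(z,proj("wrist",w,o).round(0).tolist(),"scene x3",((proj("scene",w)-[150,130])*3).round(0).tolist())
for n in ["top"]:
  im=r.grab_frame(n); up(im,150,150,310,270,5,"pics/t2.png")
```

```text
0 [[193.0, 207.0], [318.0, 207.0], [195.0, 237.0], [316.0, 237.0]] scene x3 [[434.0, 193.0], [372.0, 157.0], [446.0, 181.0], [384.0, 146.0]]
-0.013 [[188.0, 215.0], [322.0, 214.0], [191.0, 246.0], [320.0, 246.0]] scene x3 [[435.0, 184.0], [373.0, 148.0], [447.0, 173.0], [385.0, 138.0]]
-0.03 [[182.0, 225.0], [329.0, 225.0], [185.0, 259.0], [326.0, 259.0]] scene x3 [[437.0, 173.0], [374.0, 137.0], [448.0, 162.0], [386.0, 127.0]]
-0.05 [[172.0, 241.0], [340.0, 241.0], [176.0, 279.0], [336.0, 279.0]] scene x3 [[438.0, 161.0], [375.0, 124.0], [450.0, 149.0], [387.0, 114.0]]
-0.07 [[159.0, 263.0], [353.0, 263.0], [164.0, 304.0], [348.0, 304.0]] scene x3 [[440.0, 147.0], [376.0, 111.0], [452.0, 136.0], [388.0, 100.0]]
```

View pics/t2.png

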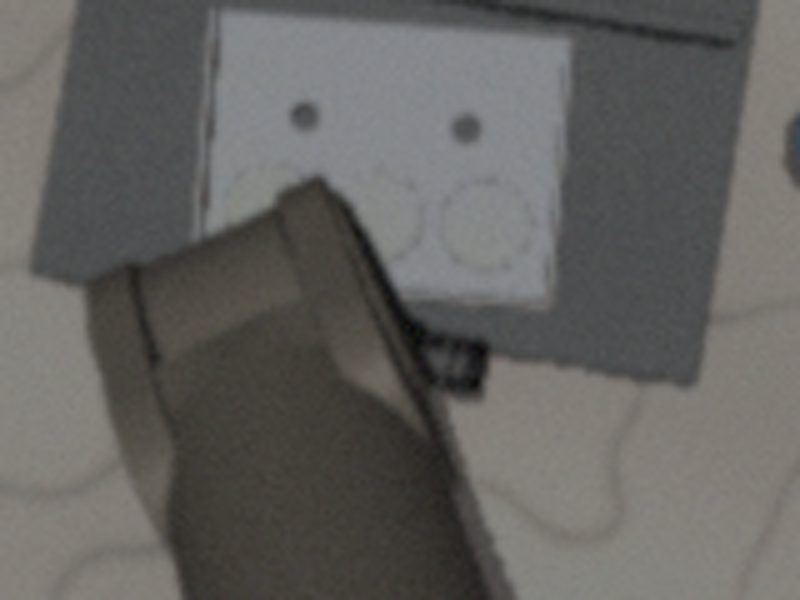

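```bash
python3 -m jog '[0,0,0,0,-0.01,0.1,1, 0,0,0,0,-0.01,0.2,1, 0,0,0,0,-0.01,0.2,1]'
python3 - <<'E'
from plan import *
print(toS(r.get_obs()["tcp_pos"]))
o=r.get_obs(); im=r.grab_frame("wrist"); cv2.imwrite("pics/w3.png",im[:,:,::-1])
im=r.grab_frame("scene"); up(im,230,130,330,230,6,"pics/s3.png")
E
```

```text
clock: 3.6
tcp_pos: [0.4319, 0.0827, 0.0532]
orientation: [3.131, -0.226, -0.002]
contact_force: [-0.6, 0.5, 1.0]
grip_width: 0.0852
[-0.11597124  0.00401766  0.05322598]
```

View pics/w3.png

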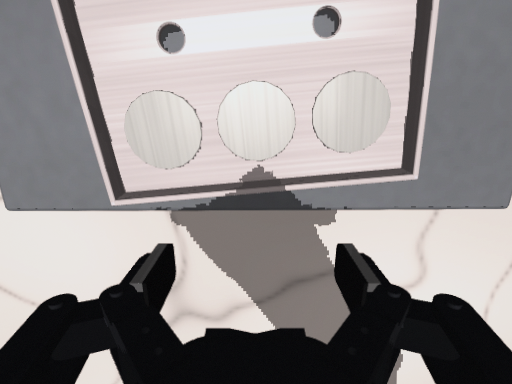

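View pics/s3.png

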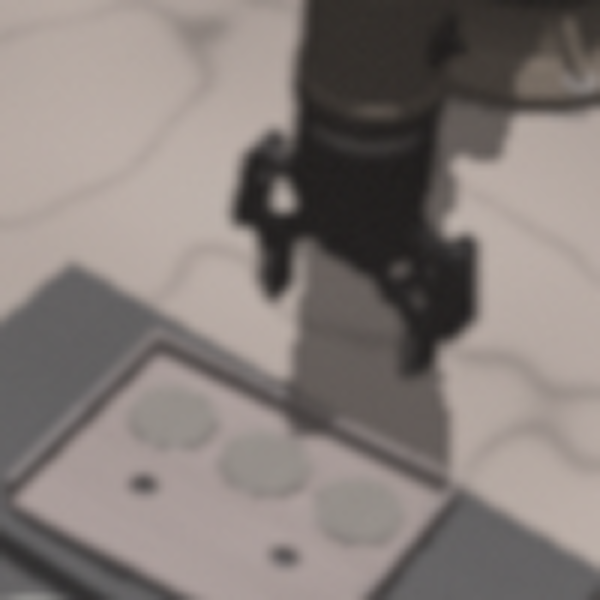

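Run:
```python
from plan import *
o=r.get_obs(); Rt=R.from_rotvec(o["orientation"])
for s,w in (((299.2,191),(170,258)),((275.8,178.5),(341,258))):
    o1,v1=ray("scene",[s]); o2,v2=ray("wrist",[w],o); v1=v1[0];v2=v2[0]
    A=np.c_[v1,-v2]; t=np.linalg.lstsq(A,o2-o1,rcond=None)[0]
    p,q=o1+v1*t[0],o2+v2*t[1]; print(p,q,Rt.inv().apply((p+q)/2-o["tcp_pos"]))
```

```text
[0.43547704 0.1303079  0.10117695] [0.43799162 0.12912973 0.09933771] [-0.0028241  -0.04642547 -0.04579839]
[0.42844296 0.03911865 0.10481317] [0.42819875 0.03952527 0.10485847] [ 0.00179947  0.04425127 -0.05023595]
```

The two views triangulate the open fingertips 46–50 mm behind the nominal TCP. I'll trust that measurement and descend in steps, watching the force.

```bash
python3 -m jog '[0,0,0,0,0,0.1,1, 0,0,0,0,0,0.18,1, 0,0,0,0,0,0.18,1]'
python3 - <<'E'
from plan import *
print(toS(r.get_obs()["tcp_pos"]))
o=r.get_obs(); im=r.grab_frame("wrist"); cv2.imwrite("pics/w4.png",im[:,:,::-1])
im=r.grab_frame("scene"); up(im,230,130,330,230,6,"pics/s4.png")
E
```

```text
clock: 4.0
tcp_pos: [0.433, 0.083, 0.0187]
orientation: [3.132, -0.226, 0.001]
contact_force: [-0.0, -0.5, 0.5]
grip_width: 0.0854
[-0.11490051  0.00443376  0.01873594]
```

View pics/w4.png

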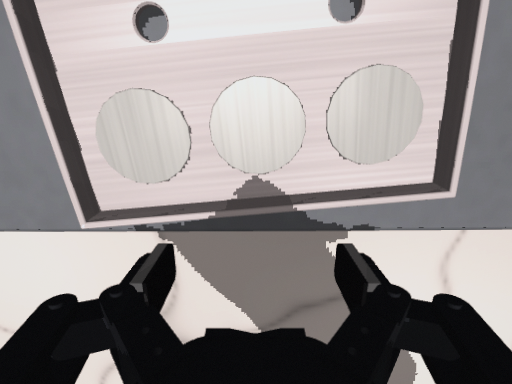

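View pics/s4.png

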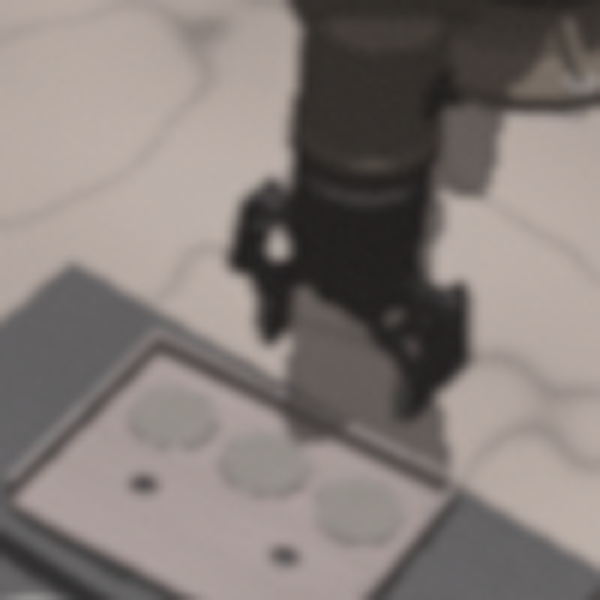

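```bash
python3 -m jog '[0,0,0,-0.01,0,0.09,1, 0,0,0,-0.01,0,0.09,1, 0,0,0,-0.01,0,0.09,1]'
python3 - <<'E'
from plan import *
o=r.get_obs(); print(toS(o["tcp_pos"]))
im=r.grab_frame("wrist"); cv2.imwrite("pics/w5.png",im[:,:,::-1])
im=r.grab_frame("scene"); up(im,230,130,330,230,6,"pics/s5.png")
f=lambda px,z:[toS(p).round(4).tolist() for p in plane("wrist",px,z,o)]
E
```

```text
clock: 4.4
tcp_pos: [0.4323, 0.0837, 0.0027]
orientation: [3.132, -0.226, 0.005]
contact_force: [-0.5, -0.2, 0.4]
grip_width: 0.0854
[-0.1156497   0.00508509  0.00265266]
```

View pics/w5.png

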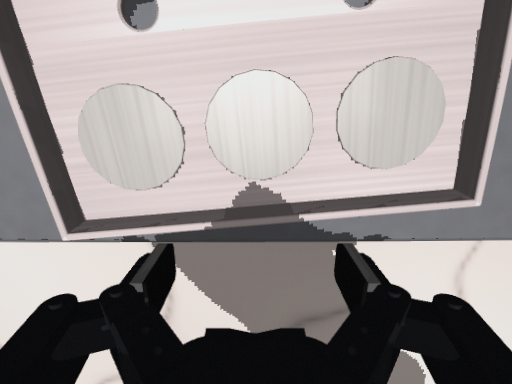

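View pics/s5.png

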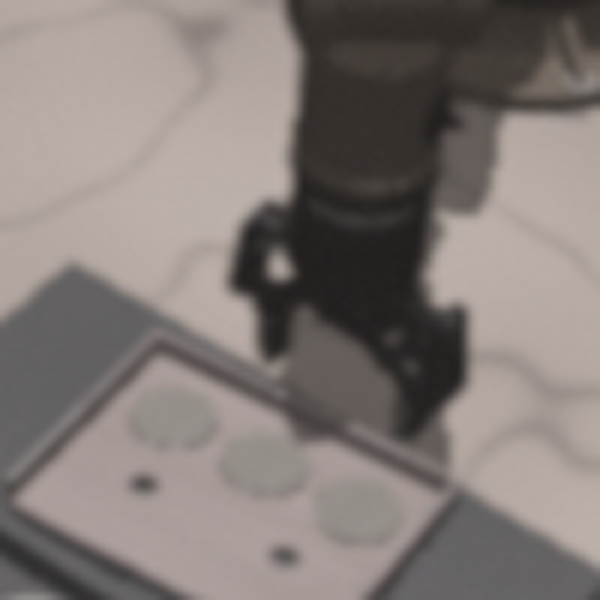

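```bash
python3 -m jog '[0,0,0,0.02,0,0,1, 0,0,0,0.035,0,0,1, 0,0,0,0.05,0,0,1, 0,0,0,0.065,0,0,1, 0,0,0,0.08,0,0,1, 0,0,0,0.08,0,0,1]'
python3 - <<'E'
from plan import *
o=r.get_obs(); print(toS(o["tcp_pos"]))
im=r.grab_frame("wrist"); cv2.imwrite("pics/w6.png",im[:,:,::-1])
E
```

```text
clock: 5.1
tcp_pos: [0.4489, 0.0816, 0.0027]
orientation: [3.133, -0.226, 0.006]
contact_force: [-1.6, 1.4, -0.1]
grip_width: 0.0853
[-0.09893292  0.00521447  0.00271077]
```

View pics/w6.png

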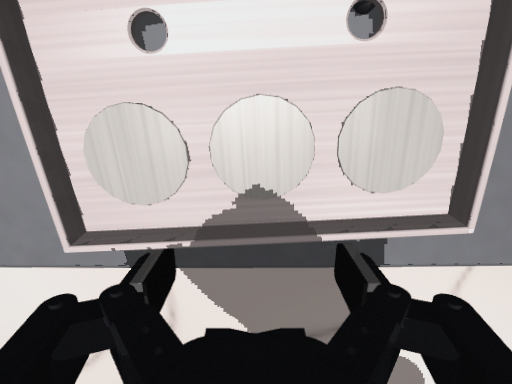

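```bash
python3 -m jog '[0,0,0,0.015,0,0,1, 0,0,0,0.03,0,0,1, 0,0,0,0.045,0,0,1, 0,0,0,0.055,0,0,1, 0,0,0,0.055,0,0,1]'
python3 - <<'E'
from plan import *
o=r.get_obs(); print(toS(o["tcp_pos"]))
im=r.grab_frame("wrist"); cv2.imwrite("pics/w7.png",im[:,:,::-1])
E
```

```text
clock: 5.65
tcp_pos: [0.461, 0.0796, 0.0029]
orientation: [3.133, -0.228, 0.009]
contact_force: [-0.1, -0.2, -0.6]
grip_width: 0.0856
[-0.08673799  0.00490961  0.00291721]
```

View pics/w7.png

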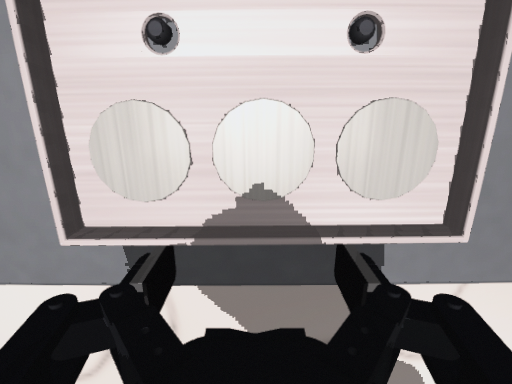

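Run:
```python
from plan import *
im=cv2.imread("pics/w7.png"); a=im[0:70,130:195]; b=im[0:70,335:400]
cv2.imwrite("pics/w7z.png",cv2.resize(np.clip(np.hstack([a,b]).astype(int)*2,0,255).astype(np.uint8),None,fx=6,fy=6,interpolation=cv2.INTER_CUBIC))
```

```text
(no output)
```

View pics/w7z.png

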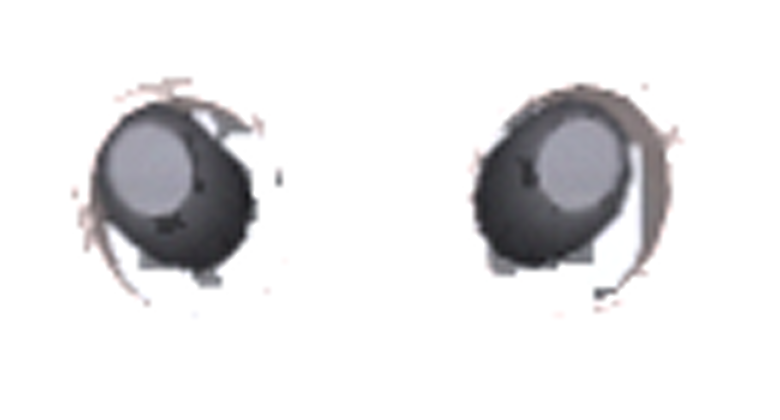

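Run:
```python
from plan import *
o=r.get_obs(); print(o["clock"],o["contact_force"])
f=lambda px,z:[(toS(p)*1000).round(1).tolist() for p in plane("wrist",px,z,o)]
print("pins",f([(155,28),(367.5,27)],.048))
for z in(.045,.052): print("holes",z,f([(158.7,32.5),(365.4,32.5)],z))
print("front rim corners outer",f([(60,244),(468,241)],.06), "deck edge",f([(50,284),(460,284)],.04))
im=r.grab_frame("scene"); up(im,180,150,340,270,5,"pics/s7.png")
im=r.grab_frame("top"); up(im,150,95,310,235,4.2,"pics/t7.png")
```

```text
5.7 [ 0.42405552  1.23130344 -0.60917928]
pins [[21.1, 46.8, 48.0], [20.9, -43.2, 48.0]]
holes 0.045 [[20.1, 46.3, 45.0], [19.5, -43.6, 45.0]]
holes 0.052 [[18.4, 44.1, 52.0], [17.8, -41.0, 52.0]]
front rim corners outer [[-73.7, 99.6, 60.0], [-73.6, -97.9, 60.0]] deck edge [[-110.4, 127.6, 40.0], [-112.2, -116.8, 40.0]]
```

View pics/s7.png

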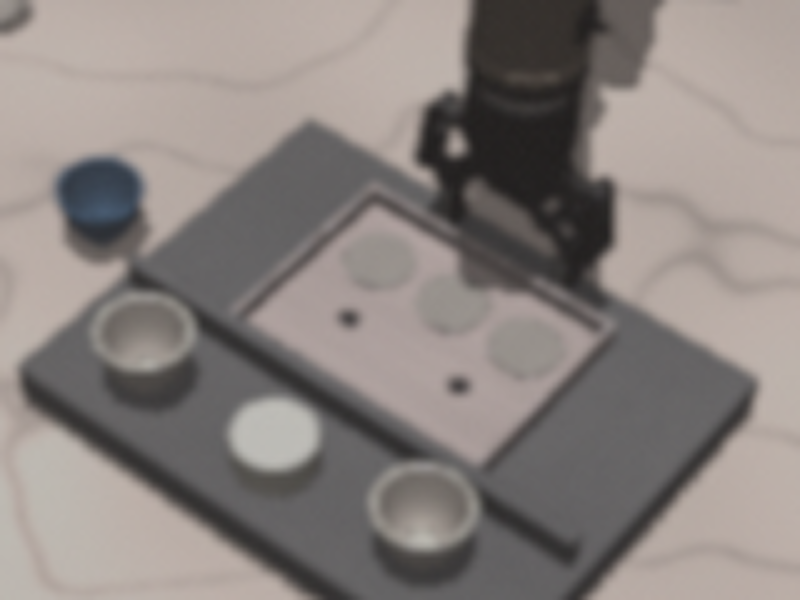

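View pics/t7.png

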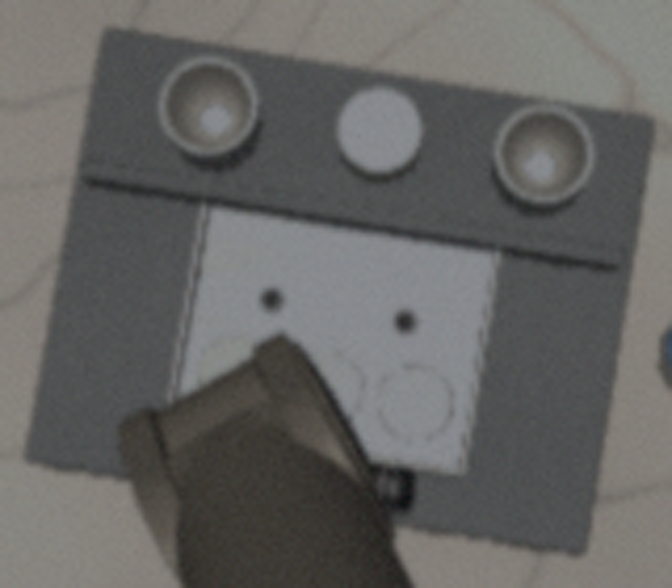

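The hole spacing comes out at 89.9 mm only if the upper face is at 45 mm (at 52 mm it would be 85 mm). So the plate appears to have dropped, with the pins within about 1.5 mm of the hole centres. I'll back off and check from above.

```bash
python3 -m jog '[0,0,0,-0.04,0,0,1, 0,0,0,-0.08,0,0,1, 0,0,0,-0.1,0,0,1, 0,0,0,-0.1,0,-0.2,1, 0,0,0,-0.1,0,-0.4,1, 0,0,0,-0.1,0,-0.6,1, 0,0,0,0.1,0,-0.7,1, 0,0,0,0.25,0,-0.7,1, 0,0,0,0.25,0,-0.7,1,0,0,0,0.25,0,-0.7,1]'
python3 - <<'E'
from plan import *
o=r.get_obs(); print(toS(o["tcp_pos"]))
im=r.grab_frame("wrist"); cv2.imwrite("pics/w8.png",im[:,:,::-1]); np.save("w8.npy",np.r_[o["tcp_pos"],o["orientation"]])
up(im,90,0,430,260,2.3,"pics/w8z.png")
E
```

```text
clock: 6.8
tcp_pos: [0.5081, 0.0726, 0.1425]
orientation: [3.132, -0.227, 0.005]
contact_force: [-0.3, 0.2, -0.5]
grip_width: 0.0857
[-0.03905081  0.00452408  0.14253847]
```

View pics/w8.png

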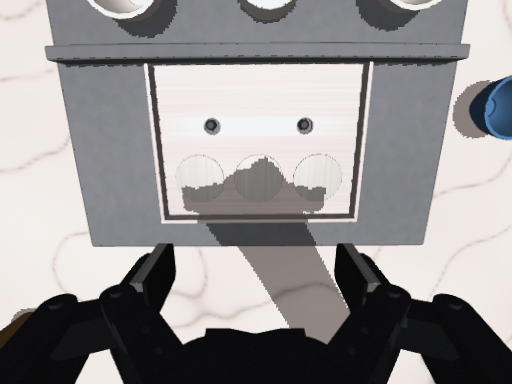

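View pics/w8z.png

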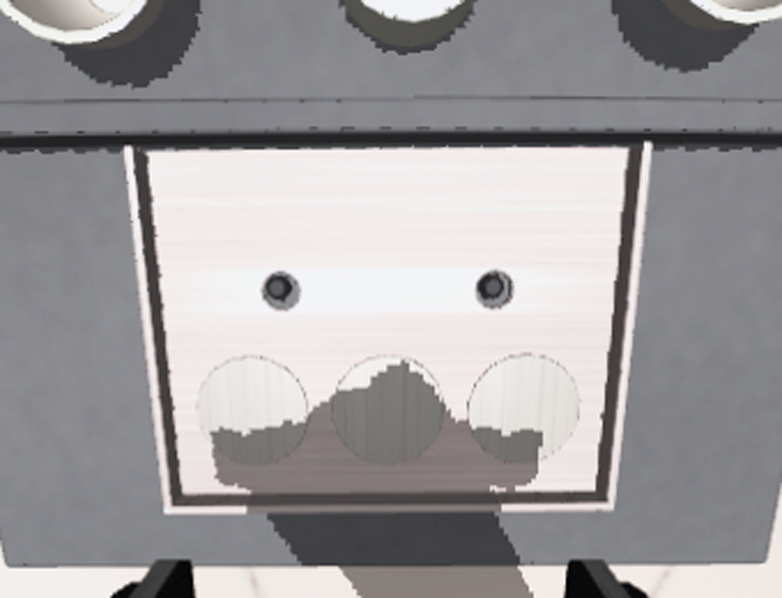

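Run:
```python
from plan import *
a=np.load("w8.npy"); o=dict(tcp_pos=a[:3],orientation=a[3:])
g=lambda x,y:(90+x/2.3,y/2.3)
f=lambda px,z:(plane("wrist",px,z,o))
def show(n,px,z):
    P=f(px,z); print(n,z,[(toS(p)*1000).round(1).tolist()[:2] for p in P],"dist",round(np.linalg.norm(P[0]-P[1])*1000,1))
for z in(.045,.050): show("holes",[g(281,291),g(495,290)],z)
show("pins",[g(278,288),g(494,287)],.048)
for z in(.06,.068): show("back outer",[g(125,147),g(651,144)],z)
show("front outer",[g(164,514),g(614,510)],.06)
show("side L",[g(125,147),g(164,514)],.06);show("side R",[g(651,144),g(614,510)],.06)
print(r.get_obs()["clock"])
```

```text
holes 0.045 [[19.9, 45.6], [19.7, -44.4]] dist 90.0
holes 0.05 [[20.2, 44.9], [20.0, -43.5]] dist 88.3
pins 0.048 [[21.4, 46.4], [21.1, -43.4]] dist 89.7
back outer 0.06 [[74.2, 99.4], [73.9, -98.0]] dist 197.4
back outer 0.068 [[73.0, 96.4], [72.7, -94.8]] dist 191.3
front outer 0.06 [[-74.7, 100.3], [-74.3, -98.8]] dist 199.1
side L 0.06 [[74.2, 99.4], [-74.7, 100.3]] dist 148.9
side R 0.06 [[73.9, -98.0], [-74.3, -98.8]] dist 148.2
6.85
```

Run:
```python
from bench import r
import cv2, numpy as np
o=r.get_obs(); print(o["clock"],o["contact_force"].round(2))
a=cv2.imread("pics/top0.png").astype(int); b=r.grab_frame("top")[:,:,::-1].astype(int)
for n,(x,y) in dict(cupa=(200,120),tub=(241,126),cupb=(280,131),side=(319,178),bowl=(90,163),coffee=(92,252),spoon=(402,245)).items():
    print(n,np.abs(cv2.blur(np.float32(a-b),(3,3))[y-15:y+16,x-15:x+16]).mean().round(2))
print(r.hand_in())
```

```text
6.85 [-0.86  0.77  0.11]
cupa 6.72
tub 7.79
cupb 7.07
side 7.53
bowl 9.95
coffee 5.68
spoon 9.01
the job is handed in; nothing more can be done
None
```

The plate is seated on both pins and lies flat on the stand, and the job is handed in at about 7 s of the 58 s allowed. I straightened it and slid it back by pushing its front rim with both open fingertips. It dropped over the pins, so no sideways push was needed. I then drew the fingers back and lifted clear.

**Seating:** In the last wrist picture, both pins show inside their holes, within about 2 mm of the hole centres. The hole spacing comes out at 90.0 mm when the upper face is taken as 45 mm high, its seated height. The plate is square to the stand to within about 0.2°, and the back rim is not raised. The back corners measured 197.4 mm apart against 200 mm expected, which I put down to the 2 mm calibration and picking the corners by eye.

**Forces:** Readings taken at the end of each move were at most about 2 N during the push, and only sensor noise after lifting clear.

**Checks that disagreed or were not conclusive:**
- **Fingertips:** two camera views put the open fingertips about 48 mm behind the nominal TCP, not the 13 mm the description suggests. I worked from the camera measurement, and the push confirmed it.
- **Other objects:** my last before-and-after picture comparison settled nothing. Brightness differed by about 6–10 levels around every object, which looks like an overall brightness change. The stand's cups and tub and the blue cup looked unmoved in the pictures taken at the end of the push, but I took no measurement of them. I did not look at the coffee cup, bowls or spoon again. I felt no contact with anything but the plate.

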